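Hang the carving chisel back on its rack

TASK

Lift the carving chisel out of the wooden block and hang it by its hook on the rail of the tool rack, in the one empty place between the chisels already hanging there, with the hook dropped fully down into that place's notch. Feel for the notch gently: do not force the hook against the rack, and do not knock or shift the hanging chisels, the mallet or the wood blank. Let go of the chisel when it hangs upright and still.

Things in the scene. Friction and masses are not known exactly. Their poses are not given: they have to be found in the camera images.
- chisel: Chisel to hang, 0.2-0.3 kg, upright. Origin on its axis, level with the hook arm's underside; z up, x towards the hook, y across the blade. Flat-sided wooden handle 24 mm (x) by 28 (y), z 20 to 115 mm: pinch it across x near its top, fingers then clear the neighbours. Ferrule 24 x 24 mm, z -28 to 20. Blade 5 mm (x) by 34 (y), z -28 to -105. Starts in the block, origin 113 mm above the bench.
- chisel_hook (a point): Middle of the hook's throat under the hook arm, 22 mm along the chisel's x from its axis; this sits on the rail. The arm is 8 mm wide (y) and 5 mm thick and runs to x = 36 mm; at its end a finger (x = 32 to 36 mm) hangs down to z = -22 mm, so the throat between ferrule and finger is 20 mm wide (x = 12 to 32 mm).
- stand: Fixed wooden block 70 x 90 mm, 85 mm high, with an upright slot 10 x 38 mm through its middle in which the chisel's blade stands, ferrule on the block's top. Origin at the centre of its underside, axes as the chisel's at the start. The chisel must rise 77 mm (a little more is safe) to be clear.
- rack: Fixed, rigid wooden rack, 236 mm wide. Origin at the bench below the rail's middle; y along the rail, x away from the side the chisels hang on, z up. Blades hang in front of a steel rest bar (12 mm round, along y, centre x = -11.5, z = 60 mm) and lean back on it by 0.06 rad. A hung chisel has the rack's yaw, its origin at x = -25 mm (-25 to -20 is free while held), z = 140 mm.
- neighbour_a: A hanging chisel, loose in its notch, at rack y = -69 mm (the outer right place seen from the robot). Same hook, ferrule, blade (34 mm wide) and origin as the chisel; round handle 30 mm thick, top 110 mm above the origin.
- neighbour_b: A hanging chisel, in one of the two inner places (rack y = -23 or 23 mm). Built like the chisel, round handle 30 mm thick, top 112 mm above the origin.
- neighbour_c: A hanging chisel at rack y = 69 mm (outer left). Built as neighbour_a. The blades on both sides of the empty place leave a gap of 58 mm for the chisel's 34 mm blade.
- mallet: Bystander: round wooden carver's mallet standing on its head, 80 mm across, 185 mm high. Origin at the centre of its underside.
- blank: Bystander: a wood blank 130 x 55 x 45 mm lying on the bench. Origin at the centre of its underside.
- rail_top (a point): Middle of the rail's top edge, above the rack's origin, z = 147 mm, axes as the rack's. Rail 14 mm thick (x). Four notches, 12 mm wide, 7 mm deep (floor at z = 140 mm), at y = -69, -23, 23, 69 mm; three hold chisels, y = -23 or 23 is empty. The empty notch lies 3 to 7 mm to one side or the other of that y: visible but not measured, so feel for it. Off the notch the hook lies 7 mm higher.
Mind the look-alikes: they are no part of the job. What is shaped like the stand but pink is not meant.

How it is judged:
By the outcome, as a careful person would: the job done as asked, in the order asked, and still so for the second after the job is handed in, with the robot touching nothing.
It also fails if it takes over 59 s, if anything falls off the work surface, if the arm or the gripper's body presses on something with over 40 N, if the wrist force passes 120 N, or if a joint passes its speed limit or range.

ROBOT

A 6-joint arm with a two-finger parallel gripper is mounted at the origin on the work surface. World frame = base frame: x ahead of the robot, y to its left, z up, the work surface at z = 0. Lengths are in mm, angles in rad, forces in N, time in s.
With the tool pointing down it reaches from about 300 to 775 mm from the base axis. Payload 14.6 kg.
Tool frame: the origin (TCP) lies at the very end of the fingers, on their centre line; the grasp point (between the pads) lies 19 mm behind it; z points along the fingers, y is the line along which they close (so a half turn about z gives the same grasp; the last joint's range is limited). The gripper opens to 94 mm and grips with 3 to 60 N. Pads are 16 mm wide; open, the fingers measure 119 mm over their backs; the gripper's body (75 mm by 177 mm) begins 78 mm behind the grasp point.
Start: joints at [1.228, 0.3, 1.521, -0, 1.321, -0.067], TCP at [149.772, 529.205, 205.446] pointing down, gripper open.
Joint ranges: [-3.03, 3.03], [-0.79, 2.21], [0.23, 2.52], [-1.04, 4.18], [0, 3.07], [-2.55, 2.55]. Speed limits (rad/s): [2.22, 2.22, 2.57, 3.14, 3.14, 3.14].

INTERFACE

Orientations are given as [roll, pitch, yaw] about the fixed x, y, z axes, in that order (R = Rz(yaw) Ry(pitch) Rx(roll)).
In Python, from cell import manip, eyes, ticket gives the robot as it stands. The module is installed in compiled form; this text tells all that it offers.
- The arm moves only by the tool arm_command, never from a script. Its argument "plan" is a list of rows, each a list of 5 numbers: the opening, from -1 (shut) to 1 (fully open), then the shift along the tool's x, y, z in m, then the turn about the tool's z in rad. In form: [[jaw, dx, dy, dz, roll], ...]. A call has 1 to 20 rows; each row shifts and turns the commanded pose from where the row before left it, along the tool's axes as they then stand; what a row does not reach is not made up. A row lasts 1/8 s, in which the tool goes at most 62.5 mm and 10.7 degrees, less where a joint would pass 70% of its speed; a pose out of reach is approached as far as the arm can. A call is refused whole if a number of a shift passes 0.0625 or a number of a turn 0.188, either way. A call with a gripper value outside its range is refused whole. The fingers move at their own pace and stop on an object; "newtons" is the grip in N (left out, the last holds). Time passes only in rows, so rows that do not move let the fingers close. It gives the time, the measured TCP pose, the force, the opening and the grip force at its end, in the units of the state.
- manip.read_state(): the state, without advancing time (a new reading comes with each control period).
- eyes.camera(name): name is "scene" or "top" or "wrist"; returns a dict with "img" (420x560x3 uint8, blue, green, red), "z_map" (420x560 float32, mm along the optical axis (not along the pixel's ray), 0 where there is no reading), "fx", "fy", "cx", "cy" (pixels), "eye" and "orientation" of the camera in the world. Camera axes: x right, y down, z forward; pixel columns grow to the right and rows downward; lengths in mm; the calibration is good to about 2 mm. The wrist camera is an equidistant fisheye: a pixel r from the principal point sees the ray r / f radians off the axis. A picture is of the moment at which its call begins.
- ticket.sign_off(): hands the job in; it is judged then, once.
The state is a dict: "clock": time; "joints": joint angles; "qd": joint speeds; "effort": joint torques, N m; "eef_pos": TCP position; "eef_rot": TCP orientation; "wrist_force": force on the tool from outside, world axes, zero at the start; "moment": the same for the moment, N m; "finger_gap": finger opening in mm; "finger_force": force on a finger pad.
Only numpy, scipy, OpenCV 4.12 (cv2) and the standard library are available. Lean on these libraries where they do the work, as an engineer would, in place of code of your own. Each camera call takes 0.05 s, during which the arm holds its last target. There are 200 camera calls.

## Working session

There is one attempt and no reset: what is moved stays moved. The work goes in short steps, Python scripts to look and compute and a tool call to move; the robot and the scene stay as the last step left them, time stands still between calls to the robot, and variables do not carry over. Pictures are saved under pics/ and viewed, at most 10 in all, crops included, and the job is handed in when it is done.

Besides the shell and the picture viewer there is one more tool, called after "Call:" as name(argument=value, ...) on one line, values as JSON. arm_command: Moves the arm, as the interface text tells. Its arguments: {"type":"object","properties":{"plan":{"type":"array"},"newtons":{"type":"number"}},"required":["plan"]}

```bash
mkdir -p pics
cat > h.py <<'E'
import numpy as np, cv2
from scipy.spatial.transform import Rotation as R
from cell import manip, eyes, ticket
def rot(o):
    o=np.array(o,float)
    return o if o.shape==(3,3) else (R.from_euler('xyz',o).as_matrix() if o.size==3 else R.from_quat(o).as_matrix())
def cloud(c):
    h,w=c["z_map"].shape
    u,v=np.meshgrid(np.arange(w),np.arange(h)); z=c["z_map"]
    p=np.stack([(u-c["cx"])/c["fx"]*z,(v-c["cy"])/c["fy"]*z,z],-1)
    return p@rot(c["orientation"]).T+np.array(c["eye"])
E
python3 - <<'E'
from h import *
print(manip.read_state())
for n in ["scene","top"]:
    c=eyes.camera(n); cv2.imwrite(f"pics/{n}0.png",c["img"]); np.savez(f"{n}0.npz",**c)
    print(n,{k:c[k] for k in c if k not in("img","z_map")})
E
```

```text
{'clock': 0.0, 'joints': array([ 1.22838685e+00,  3.00461672e-01,  1.52156895e+00,  2.38927616e-06,
        1.32072084e+00, -6.65916046e-02]), 'qd': array([ 8.10873893e-05, -7.52750344e-04,  8.39007992e-04, -3.88792549e-04,
        3.57834173e-04,  1.55478495e-03]), 'effort': array([-2.26513730e-03, -5.31800616e+01, -3.52731764e+01,  7.07883853e-02,
        2.44493445e-02, -5.24157784e-06]), 'eef_pos': array([149.6927985 , 528.96340432, 204.89664262]), 'eef_rot': array([-3.14043657e+00, -7.94190249e-05,  2.86577414e+00]), 'wrist_force': array([-0.06347302, -0.13320476,  0.06064609]), 'moment': array([-0.01445182, -0.02650797, -0.01936042]), 'finger_force': 0.0, 'finger_gap': 94.15286683174617}
scene {'fx': 433.6178708536664, 'fy': 433.6178708536664, 'cx': 275.08541827508617, 'cy': 218.0379433482028, 'eye': array([1244.64693141, -493.27494884,  732.39786928]), 'orientation': array([-2.18682326, -0.02223743,  0.97109222])}
top {'fx': 399.69053388737177, 'fy': 399.69053388737177, 'cx': 276.29044307742754, 'cy': 204.01985636573392, 'eye': array([ 428.21329071,  -13.00942123, 1112.32999685]), 'orientation': array([-3.01362918,  0.02972783, -1.55032223])}
```

View pics/scene0.png

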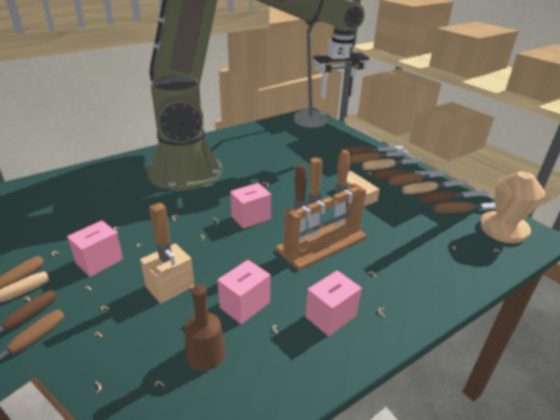

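View pics/top0.png

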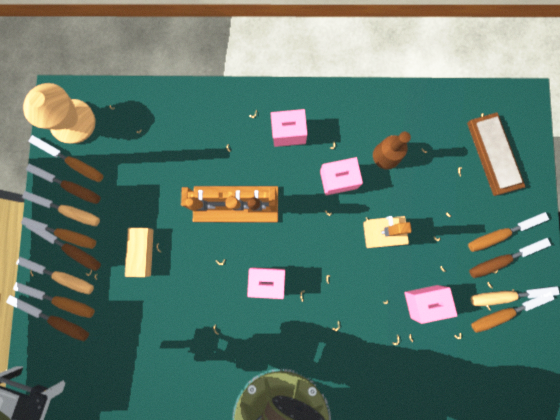

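The wanted stand is the natural-wood one, at about (386,230) in top and (168,272) in scene, with the chisel standing in it. The pink blocks are look-alikes at top (289,128), (341,176), (266,283) and (431,304). The rack is at top (235,203). I'll confirm in an enlarged crop and take measurements.

Run:
```python
from h import *
s=np.load("scene0.npz"); t=np.load("top0.npz")
a=cv2.resize(t["img"][170:260,170:290],(800,600),interpolation=cv2.INTER_CUBIC)
b=cv2.resize(s["img"][140:270,270:380],None,fx=3.6,fy=3.6,interpolation=cv2.INTER_CUBIC)
d=cv2.resize(t["img"][205:255,355:420],None,fx=5.5,fy=5.5,interpolation=cv2.INTER_CUBIC)
e=cv2.resize(s["img"][195:305,135:205],None,fx=3.6,fy=3.6,interpolation=cv2.INTER_CUBIC)
cv2.imwrite("pics/c1.png",a)
W=np.zeros((600,800,3),np.uint8); W[:b.shape[0],:b.shape[1]]=b; W[:e.shape[0],400:400+e.shape[1]]=e
k=cv2.resize(d,(300,190));W[405:595,400:700]=k
cv2.imwrite("pics/c2.png",W)
P=cloud(t)
for n,(u0,u1,v0,v1) in dict(stand=(355,420,205,255),rack=(175,285,180,228)).items():
    q=P[v0:v1,u0:u1].reshape(-1,3); q=q[np.isfinite(q).all(1)]
    print(n,"zmax",q[:,2].max(),np.histogram(q[:,2],bins=range(-5,275,10))[0])
q=P[205:255,355:420].reshape(-1,3)
for lo,hi in((75,95),(200,240)):
    m=q[(q[:,2]>lo)&(q[:,2]<hi)]; print(lo,len(m),m.min(0),m.max(0),m.mean(0), cv2.minAreaRect(m[:,:2].astype(np.float32)))
```

```text
stand zmax 1112.3299968491467 [2005   39   19   24   24   19   22   19  370  359   12   16   42    7
    5   13    9   16   12   12   16   12   25  125    0    0    0]
rack zmax 1112.3299968491467 [1982 1195  481    8    5   10   83   73   20    8   14   19   20   30
  232  553   48    5   11    6    8   33   35   38   94  232    0]
75 729 [ 453.94949124 -315.79379513   76.24530835] [ 531.87602535 -218.73412374   94.59973581] [ 490.18429244 -260.24850495   85.01122864] ((493.2881774902344, -267.1782531738281), (69.96302032470703, 90.66472625732422), 6.571432590484619)
200 172 [ 480.47023836 -281.24138895  200.50753113] [ 504.47743613 -252.38019902  232.40410827] [ 492.63661    -264.13110769  224.07384094] ((493.225830078125, -266.7470397949219), (23.833375930786133, 27.890169143676758), 6.395928382873535)
```

View pics/c1.png

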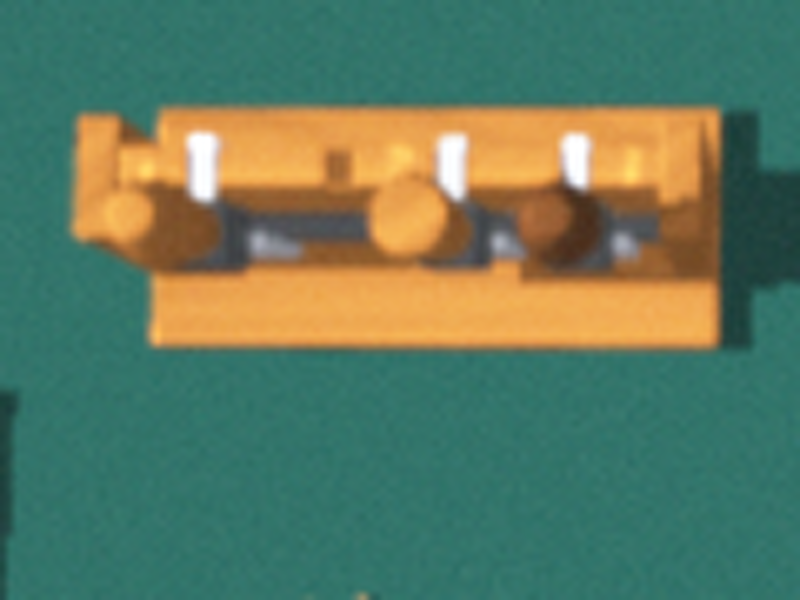

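View pics/c2.png

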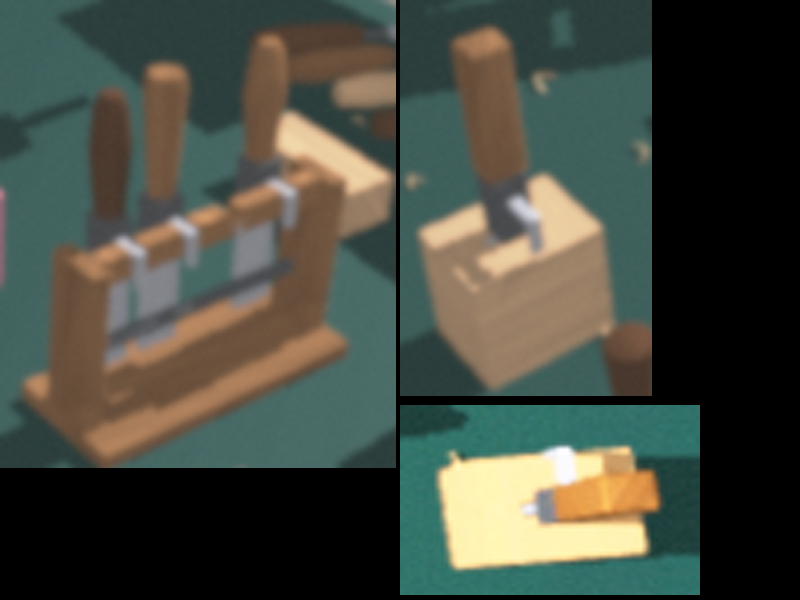

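The natural-wood stand holds the chisel: its handle top is in the lower-right crop and its hook points away from the robot (world +x). The empty notch is the dark gap at crop (338,165), which is top image px (220.7,194.8). It lies between the hooks at crop x=203 (c) and 452 (b), so it is the inner left place, at rack y of about +19. Next I measure the rack pose and the notch.

Run:
```python
from h import *
out={}
for n,(u0,u1,v0,v1) in dict(top=(170,290,170,235),scene=(270,380,140,275)).items():
    c=np.load(n+"0.npz"); P=cloud(c); I=c["img"].astype(int)
    sub=np.zeros(P.shape[:2],bool); sub[v0:v1,u0:u1]=1
    white=(I.min(2)>120)&(I.max(2)-I.min(2)<60)
    z=P[...,2]
    rail=sub&(z>144)&(z<150)&~white
    r=cv2.minAreaRect(P[rail][:,:2].astype(np.float32)); print(n,"rail z",np.median(z[rail]),rail.sum(),r)
    base=sub&(z>4)&(z<30); print(" base",cv2.minAreaRect(P[base][:,:2].astype(np.float32)),np.median(z[base]))
    k,L,S,C=cv2.connectedComponentsWithStats((white&sub&(z>110)&(z<160)).astype(np.uint8))
    for i in range(1,k):
        if S[i,4]>4: q=P[L==i]; print(" hook",C[i],S[i,4],q.mean(0).round(1),np.ptp(q,0).round(1))
    h=sub&(z>235); k,L,S,C=cv2.connectedComponentsWithStats(h.astype(np.uint8))
    for i in range(1,k):
        if S[i,4]>8: q=P[L==i]; print(" handle top",q.mean(0).round(1),q[:,2].max().round(1),np.ptp(q,0).round(1))
    if n=="scene":
        for b in [(135,205,195,305)]:
            q=P[b[2]:b[3],b[0]:b[1]].reshape(-1,3); m=q[(q[:,2]>222)&(q[:,2]<235)]; print(" chisel top",m.mean(0),cv2.minAreaRect(m[:,:2].astype(np.float32)))
            m=q[(q[:,2]>80)&(q[:,2]<89)];print(" stand top",np.median(m[:,2]),cv2.minAreaRect(m[:,:2].astype(np.float32)))
t=np.load("top0.npz");P=cloud(t)
print("heights rows 190-200 cols 185-285"); 
for v in (193,194,195,196): print(v,P[v,186:286:1,2].round(0).astype(int).tolist(),P[v,230,0])
I=t["img"]; print(I[195,200:245].tolist())
for v in range(186,200): print(v,P[v,226].round(0))
```

```text
top rail z 146.88896611984484 520 ((562.4461669921875, 137.38873291015625), (55.09136962890625, 231.6259765625), 0.8701629638671875)
 base ((574.4258422851562, 154.6443328857422), (181.56585693359375, 334.7334899902344), 0.8198757767677307) 13.589453814655485
 hook [200.1627907  195.27906977] 43 [570.7 206.3 144.7] [24.4 12.1 19.6]
 hook [237.38888889 194.63888889] 36 [573.7 114.3 145. ] [20.  10.3  7.9]
 hook [255.84 193.92] 25 [576.4  69.1 144.3] [15.1  9.8 10.7]
 handle top [539.6 203.6 244.7] 250.8 [24.8 22.  15.4]
 handle top [539.4 111.4 254.8] 1112.3 [127.8 138.3 876.9]
 handle top [541.4  67.1 245.4] 252.8 [22.  21.8 17.6]
scene rail z 147.0321773623789 435 ((568.0013427734375, 139.83428955078125), (57.76622009277344, 233.8765106201172), 0.5460448861122131)
 base ((337.82952880859375, 317.958984375), (388.8216247558594, 818.834228515625), 45.21016311645508) 14.34959829056504
 hook [348.69767442 193.30232558] 43 [575.8 209.7 143.1] [30.  16.6 23.1]
 hook [321.33333333 204.5625    ] 48 [577.9 117.1 142.5] [30.4 19.6 24.1]
 hook [307.25396825 211.66666667] 63 [579.9  71.8 139. ]
[... 2876 characters left out ...]
5, 106, 165], [52, 106, 166], [61, 130, 200], [83, 175, 243], [86, 182, 246], [84, 180, 245], [88, 183, 246], [86, 184, 246], [97, 196, 250], [98, 195, 250], [86, 179, 245], [82, 167, 237], [78, 157, 230], [80, 162, 236], [84, 157, 230], [153, 178, 214], [245, 244, 245], [253, 252, 251], [251, 249, 248], [203, 213, 232], [100, 172, 236], [85, 180, 245], [88, 182, 246], [87, 180, 246], [85, 180, 245]]
186 [620. 167.  -2.]
187 [614. 164.  15.]
188 [612. 164.  12.]
189 [609. 164.  13.]
190 [606. 164.  16.]
191 [603. 164.  15.]
192 [600. 164.  14.]
193 [577. 142. 148.]
194 [575. 143. 145.]
195 [572. 142. 147.]
196 [570. 142. 148.]
197 [567. 142. 147.]
198 [ 428.  -13. 1112.]
199 [581. 163.  15.]
```

The depth data agree with the given sizes: stand top at 85, chisel top at 228, rail at 147 and notch floor at 140. The empty notch spans top columns 219–223, so rack y is about +17.5. The two cameras differ by a constant ~(5,2) mm, so I'll use displacements measured within one camera and refine with the wrist camera.

Call:
arm_command(plan=[[1,0,0,-0.018,0.1687],[1,0,0,-0.018,0.1687],[1,0,0,-0.018,0.1687],[1,0,0,-0.018,0.1687],[1,0,0,-0.018,0.1687],[1,0,0,-0.018,0.1687],[1,0,0,-0.018,0.1687],[1,-0.03,0.01,0,0],[1,-0.046,0.014,0,0],[1,-0.046,0.014,0,0],[1,-0.046,0.014,0,0],[1,-0.046,0.014,0,0],[1,-0.046,0.014,0,0],[1,-0.046,0.014,0,0],[1,-0.046,0.014,0,0],[1,-0.046,0.014,0,0],[1,-0.046,0.014,0,0],[1,-0.046,0.014,0,0],[1,-0.046,0.014,0,0],[1,-0.046,0.014,0,0]])

```text
clock: 2.6
eef_pos: [393.1, -30.4, 331.4]
eef_rot: [3.142, -0.0, 1.685]
wrist_force: [-0.5, 1.4, 0.9]
finger_gap: 94.2
finger_force: 0.0
```

Call:
arm_command(plan=[[1,-0.046,0.014,0,0],[1,-0.046,0.014,0,0],[1,-0.046,0.014,0,0],[1,-0.046,0.014,0,0],[1,-0.035,0.014,0,0],[1,-0.02,0.004,0,0],[1,0,0,0,0],[1,0,0,0,0]])

```text
clock: 3.6
eef_pos: [493.4, -257.1, 331.5]
eef_rot: [-3.141, -0.0, 1.685]
wrist_force: [0.3, 0.5, -0.2]
finger_gap: 94.1
finger_force: 0.0
```

Run:
```python
from h import *
s=manip.read_state(); print(s["clock"],s["eef_pos"],s["eef_rot"],s["joints"],s["wrist_force"])
c=eyes.camera("wrist"); np.savez("w0.npz",**c); cv2.imwrite("pics/w0.png",c["img"])
print({k:c[k] for k in c if k not in("img","z_map")})
# rack fits, both cameras
for n,(u0,u1,v0,v1) in dict(top=(193,276,186,205),scene=(290,362,175,240)).items():
    d=np.load(n+"0.npz"); P=cloud(d)[v0:v1,u0:u1].reshape(-1,3); z=P[:,2]
    if n=="top":
        C=cloud(d); pts=[]
        for u in range(u0,u1):
            col=C[186:200,u]; m=col[(col[:,2]>143)&(col[:,2]<151)]
            if len(m): pts.append([m[:,0].max(),m[0,1]])
        pts=np.array(pts); k=np.polyfit(pts[:,1],pts[:,0],1); print(n,"back edge x at y=137:",np.polyval(k,137)+1.2,"slope",k[0])
    else:
        m=P[(z>128)&(z<142)&(P[:,0]>555)&(P[:,0]<600)&(P[:,1]>60)&(P[:,1]<225)]
        x=m[:,0]
        for _ in range(5):
            k=np.polyfit(m[:,1],m[:,0],1); r=m[:,0]-np.polyval(k,m[:,1]); m=m[abs(r)<max(3,1.5*r.std())]
        print(n,"back face",len(m),np.polyval(k,137),k[0],r.std())
        C=cloud(d); q=C[140:275,270:380].reshape(-1,3)
    C=cloud(d); q=C.reshape(-1,3); e=q[(q[:,2]>100)&(q[:,2]<150)&(q[:,0]>535)&(q[:,0]<600)&(q[:,1]>0)&(q[:,1]<280)]
    print(n,"y extent",np.percentile(e[:,1],[0,.3,1,99,99.7,100]))
```

```text
3.6 [ 493.40708224 -257.05998246  331.45719915] [-3.14149392e+00 -1.83776722e-04  1.68518933e+00] [-5.46172125e-01  2.54538102e-01  1.29112234e+00  8.45640657e-05
  1.59612294e+00 -6.60563008e-01] [ 0.27645763  0.46540242 -0.23855387]
{'fx': 325.19226210127806, 'fy': 325.19226210127806, 'cx': 275.3578102304808, 'cy': 208.79215545945962, 'eye': array([ 486.90819096, -191.4231614 ,  510.06352069]), 'orientation': array([2.90899865e+00, 4.61129073e-04, 1.14176408e-01])}
top back edge x at y=137: 579.8060100541034 slope -0.0396102471534007
top y extent [ 21.3662656   21.5012535   21.70000886 251.21976683 252.63591784
 253.0760176 ]
scene back face 198 582.2813537269388 -0.011952538046784884 1.2600017606450786
scene y extent [ 21.86876557  23.04102514  23.59867471 254.22794809 255.80451609
 256.81195141]
```

View pics/w0.png

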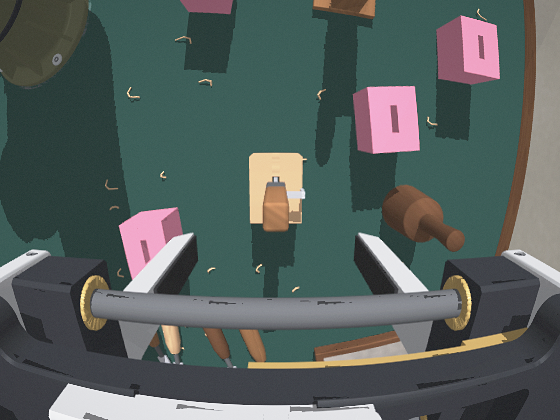

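The wrist picture shows the chisel's handle at about (276,210) in the wood block, between the fingers' sides, hook pointing right at (296,195). The mallet is clear, at (425,215). Now the wrist-camera position of the handle top.

```bash
cat >> h.py <<'E'
def wcloud(c):
    h,w=c["z_map"].shape
    u,v=np.meshgrid(np.arange(w),np.arange(h)); z=c["z_map"]
    a=(u-c["cx"])/c["fx"]; b=(v-c["cy"])/c["fy"]; r=np.hypot(a,b)+1e-9
    t=np.tan(np.minimum(r,1.5))*z/r
    return np.stack([a*t,b*t,z],-1)@rot(c["orientation"]).T+np.array(c["eye"])
E
python3 - <<'E'
from h import *
c=np.load("w0.npz"); P=wcloud(c)
q=P[140:245,235:320].reshape(-1,3)
for lo,hi in((223,234),(82,89)):
    m=q[(q[:,2]>lo)&(q[:,2]<hi)]; print(len(m),np.median(m[:,2]),cv2.minAreaRect(m[:,:2].astype(np.float32)))
E
```

```text
735 226.98211468838912 ((495.2801208496094, -265.0764465332031), (22.937984466552734, 26.947345733642578), 6.978627681732178)
2356 84.38811138900928 ((495.4662170410156, -266.29461669921875), (70.34477233886719, 88.50662231445312), 6.527043342590332)
```

Call:
arm_command(plan=[[1,-0.0089,0.0009,0,0],[1,0,0,0.02,0],[1,0,0,0.02,0],[1,0,0,0.02,0],[1,0,0,0.02,0],[1,0,0,0.02,0],[1,0,0,0.02,0],[1,0,0,0.0185,0],[1,0,0,0,0],[1,0,0,0,0]])

```text
clock: 4.9
eef_pos: [495.8, -266.7, 193.9]
eef_rot: [3.141, 0.001, 1.685]
wrist_force: [0.5, 0.1, -0.0]
finger_gap: 93.9
finger_force: 0.0
```

Call:
arm_command(plan=[[-0.3,0,0,0,0],[-0.4,0,0,0,0],[-0.5,0,0,0,0],[-0.6,0,0,0,0],[-0.6,0,0,0,0],[-0.7,0,0,0,0],[-0.7,0,0,0,0],[-0.7,0,0,0,0]], newtons=15)

```text
clock: 5.9
eef_pos: [495.5, -266.5, 192.9]
eef_rot: [-3.141, -0.0, 1.685]
wrist_force: [-0.8, 0.6, 0.0]
finger_gap: 24.1
finger_force: 15.0
```

Gripped: the gap is 24.1 mm with no side load. Now lift straight up 115 mm.

Call:
arm_command(plan=[[-1,0,0,0,0],[-1,0,0,0,0],[-1,0,0,-0.005,0],[-1,0,0,-0.01,0],[-1,0,0,-0.01,0],[-1,0,0,-0.01,0],[-1,0,0,-0.015,0],[-1,0,0,-0.015,0],[-1,0,0,-0.015,0],[-1,0,0,-0.015,0],[-1,0,0,-0.015,0],[-1,0,0,-0.005,0],[-1,0,0,0,0]], newtons=30)

```text
clock: 7.52
eef_pos: [495.5, -266.5, 308.0]
eef_rot: [3.142, 0.0, 1.685]
wrist_force: [0.3, -0.3, -2.5]
finger_gap: 23.5
finger_force: 30.0
```

Run:
```python
from h import *
s=manip.read_state(); print(s["eef_pos"],s["eef_rot"],s["wrist_force"],s["moment"])
for n in("scene","top"):
    c=eyes.camera(n); np.savez(n+"1.npz",**c); P=cloud(c)
    e=np.array(s["eef_pos"])
    m=(abs(P[...,0]-e[0])<60)&(abs(P[...,1]-e[1])<60)&(P[...,2]>100)&(P[...,2]<e[2]-5)
    q=P[m]; print(n,len(q),q[:,2].min())
    z=q[:,2]
    for lo in range(110,310,20):
        k=q[(z>lo)&(z<lo+20)]
        if len(k): print(lo,len(k),k.mean(0).round(1),np.ptp(k,0).round(1))
c=np.load("scene1.npz"); cv2.imwrite("pics/s1.png",cv2.resize(c["img"][100:310,100:300],None,fx=2.7,fy=2.7))
```

```text
[ 495.53445632 -266.50192092  307.97161601] [3.14156646e+00 2.87782441e-05 1.68492246e+00] [ 0.28477136 -0.3093146  -2.53854557] [-0.06668164  0.05333616 -0.04319611]
scene 1127 122.51473482380516
110 42 [ 499.4 -265.   126.5] [ 6.8 35.2  7.2]
130 115 [ 499.3 -264.6  140.4] [ 8.9 34.8 19.8]
150 116 [ 499.5 -265.1  160.3] [ 8.4 34.5 19.7]
170 111 [ 499.7 -266.6  179.7] [ 6.7 33.9 19.9]
190 83 [ 505.6 -269.9  201.2] [47.9 26.7 20. ]
210 126 [ 513.7 -267.5  219.9] [46.1 25.2 19.6]
230 156 [ 510.  -265.7  238.5] [42.9 26.  19.4]
250 134 [ 506.7 -266.9  260.3] [21.2 29.  19.8]
270 142 [ 506.8 -267.5  280. ] [22.1 28.3 19.8]
290 102 [ 507.  -267.1  296.6] [21.4 29.1 12.8]
top 237 124.6611867812943
110 3 [ 490.8 -252.5  126.8] [2.2 5.3 4.1]
130 7 [ 492.  -256.6  140.1] [ 4.6 21.  16.9]
150 8 [ 491.6 -254.3  160.3] [ 4.5 12.9 14. ]
170 5 [ 492.1 -250.9  178.3] [ 4.3  2.2 18. ]
190 24 [ 495.1 -255.3  202.5] [44.7 14.6 17.8]
210 38 [ 498.7 -258.   221. ] [46.6 22.8 17.7]
230 64 [ 508.7 -261.2  234.4] [49.  14.9 16.4]
250 29 [ 491.3 -254.7  261.1] [22.  16.1 17.6]
270 35 [ 492.  -254.   279.7] [23.   8.4 19.2]
290 24 [ 492.6 -253.9  296.7] [22.2  6.2 12.4]
```

View pics/s1.png

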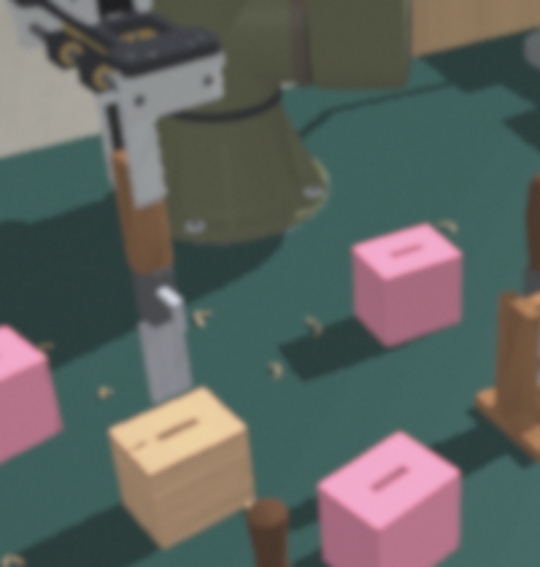

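The chisel hangs straight in the jaws at crop (160,270), blade vertical and clear of the block. It weighs about 2.5 N. Next I carry it to a point in front of the empty place, well short of the rack.

Call:
arm_command(plan=[[-1,0,0,0,0.05],[-1,0,0,0,0.053],[-1,0.012,-0.001,0,0],[-1,0.024,-0.002,0,0],[-1,0.035,-0.002,0,0],[-1,0.035,-0.002,0,0],[-1,0.035,-0.002,0,0],[-1,0.035,-0.002,0,0],[-1,0.035,-0.002,0,0],[-1,0.035,-0.002,0,0],[-1,0.035,-0.002,0,0],[-1,0.035,-0.002,0,0],[-1,0.035,-0.001,0,0],[-1,0.035,0,0,0],[-1,0.022,0,0,0],[-1,0.013,0,0,0],[-1,0,0,0,0],[-1,0,0,0,0]])

```text
clock: 9.88
eef_pos: [470.7, 153.8, 308.0]
eef_rot: [3.142, 0.0, 1.582]
wrist_force: [-0.7, 0.4, -3.5]
finger_gap: 24.0
finger_force: 30.0
```

Run:
```python
from h import *
s=manip.read_state(); print(s["clock"],s["eef_pos"],s["eef_rot"],s["wrist_force"])
c=eyes.camera("wrist"); np.savez("w1.npz",**c); cv2.imwrite("pics/w1.png",c["img"])
print(c["eye"])
for n in("scene","top"):
    c=eyes.camera(n); np.savez(n+"2.npz",**c)
```

```text
9.875 [470.70563708 153.79688405 307.97912733] [3.14152417e+00 1.61208238e-04 1.58176999e+00] [-0.6537855   0.40208931 -3.47213268]
[471.00248129 219.91931666 486.56996579]
```

View pics/w1.png

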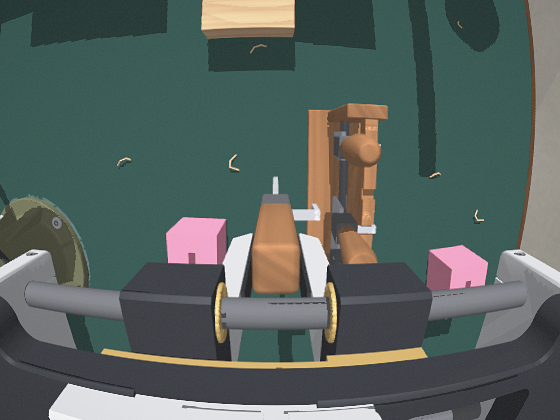

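The wrist view shows the rack at right: neighbour c's handle at (365,150), b's hook at (367,229), the empty notch on the rail near (372,190), and the held chisel's hook at (306,214). Next I measure hook against notch.

Run:
```python
from h import *
c=np.load("w1.npz"); P=wcloud(c); I=c["img"].astype(int)
sub=np.zeros(P.shape[:2],bool); sub[95:275,290:400]=1
white=(I.min(2)>130)&(I.max(2)-I.min(2)<50)
k,L,S,C=cv2.connectedComponentsWithStats((white&sub).astype(np.uint8))
for i in range(1,k):
    if S[i,4]>15: q=P[L==i]; q=q[q[:,2]<400]; print("white",C[i].round(1),S[i,4],np.median(q,0).round(1),np.percentile(q,[3,97],axis=0).round(1).tolist())
z=P[...,2]; r=sub&(z>143.5)&(z<151)&~white&(P[...,0]<600)
print("rail z",np.median(z[r]),cv2.minAreaRect(P[r][:,:2].astype(np.float32)))
q=P[r]
# across rail, restricted between c and b
m=q[(q[:,1]>125)&(q[:,1]<185)]; print("rail x pct",np.percentile(m[:,0],[0,2,50,98,100]))
for y in (130,140,165,175,185):
    m=q[abs(q[:,1]-y)<4]; print(y,len(m),np.percentile(m[:,0],[0,3,97,100]).round(1))
# profile of z along y on rail centre
R0=sub&(abs(P[...,0]-574)<4)&(z>130)&(z<152)
for y in range(130,184,2):
    m=P[R0&(abs(P[...,1]-y)<1)]; print(y,len(m),np.median(m[:,2]).round(1) if len(m) else None,end="; ")
```

```text
white [306.7 213.7] 350 [498.3 155.6 232. ] [[486.0, 87.2, 1.0], [522.5, 159.1, 233.6]]
white [366.3 229.3] 155 [574.7 116.1 144.6] [[564.8, 71.9, -0.3], [632.9, 120.2, 146.5]]
white [313.4 254.9] 844 [489.7 163.2 342.1] [[485.1, 162.2, 310.7], [495.1, 163.7, 363.4]]
rail z 146.28361584691189 ((559.5941162109375, 166.21929931640625), (180.73606872558594, 54.235374450683594), 86.33902740478516)
rail x pct [536.73211793 543.44928083 573.16348011 580.79383075 581.57153715]
130 123 [536.7 538.4 580.9 581.6]
140 91 [566.8 567.4 581.3 581.5]
165 62 [566.6 567.5 579.8 580.6]
175 97 [566.  566.2 579.8 579.9]
185 85 [566.3 566.4 580.5 580.7]
130 11 146.4; 132 8 146.7; 134 12 146.6; 136 14 146.6; 138 12 146.5; 140 11 146.3; 142 11 146.5; 144 14 146.2; 146 11 146.2; 148 11 145.7; 150 18 146.1; 152 13 139.8; 154 14 139.6; 156 13 139.4; 158 9 139.0; 160 13 139.5; 162 7 139.5; 164 15 146.4; 166 11 146.1; 168 8 147.0; 170 14 146.7; 172 14 146.2; 174 14 146.2; 176 13 146.3; 178 11 145.9; 180 10 146.6; 182 14 146.2;
```

Wrist camera: notch spans y 151–163 (centre 157.0), rail x 566.5–580.6, z 147 and 140, all matching the given sizes. The hook sits at y 155.6, so it needs +1.4 mm in y. Advance over the rail, then come down to 12 mm above the seat.

Call:
arm_command(plan=[[-1,0.0005,0.006,0,0],[-1,0,0.012,0,0],[-1,0,0.015,0,0],[-1,0,0.015,0,0],[-1,0,0.015,0,0],[-1,0,0.012,0,0],[-1,0,0.0058,0,0],[-1,0,0,0,0],[-1,0,0,0.008,0],[-1,0,0,0.01,0],[-1,0,0,0.01,0],[-1,0,0,0.006,0],[-1,0,0,0.004,0],[-1,0,0,0,0],[-1,0,0,0,0]])

```text
clock: 11.9
eef_pos: [551.7, 155.7, 270.3]
eef_rot: [3.141, -0.0, 1.582]
wrist_force: [-0.2, 0.9, -3.5]
finger_gap: 24.2
finger_force: 30.0
```

Run:
```python
from h import *
s=manip.read_state(); print(s["clock"],s["eef_pos"],s["eef_rot"],s["wrist_force"])
c=eyes.camera("wrist"); np.savez("w2.npz",**c); P=wcloud(c); I=c["img"].astype(int)
white=(I.min(2)>130)&(I.max(2)-I.min(2)<50); z=P[...,2]
h=white&(z>185)&(z<202)&(abs(P[...,0]-574)<30)&(abs(P[...,1]-156)<30)
q=P[h]; print("hook",len(q),np.median(q,0),np.percentile(q,[2,98],axis=0).round(1))
R0=(abs(P[...,0]-574)<6)&(z>130)&(z<152)
for y in range(138,184,2):
    m=P[R0&(abs(P[...,1]-y)<1)]; print(y,len(m),np.median(m[:,2]).round(1) if len(m) else None,end="; ")
c2=eyes.camera("scene"); np.savez("scene3.npz",**c2)
a=cv2.resize(c["img"][80:300,200:380],(400,489)); b=cv2.resize(c2["img"][120:270,275:375],(390,585))
W=np.zeros((590,800,3),np.uint8); W[:489,:400]=a; W[:585,405:795]=b; cv2.imwrite("pics/p3.png",W)
```

```text
11.9 [551.73954097 155.67912039 270.26549185] [ 3.14110285e+00 -1.38494901e-04  1.58188606e+00] [-0.16357103  0.88510399 -3.47865856]
hook 298 [577.68514913 157.52608588 194.53313574] [[566.9 153.2 189.9]
 [588.1 160.9 195.8]]
138 19 146.6; 140 7 146.8; 142 0 None; 144 0 None; 146 0 None; 148 0 None; 150 6 143.5; 152 44 140.3; 154 25 139.4; 156 24 139.1; 158 24 139.5; 160 24 139.2; 162 12 139.4; 164 26 146.3; 166 25 146.3; 168 26 146.6; 170 26 146.7; 172 26 146.2; 174 27 146.2; 176 27 146.2; 178 31 146.1; 180 26 146.2; 182 28 146.3;
```

View pics/p3.png

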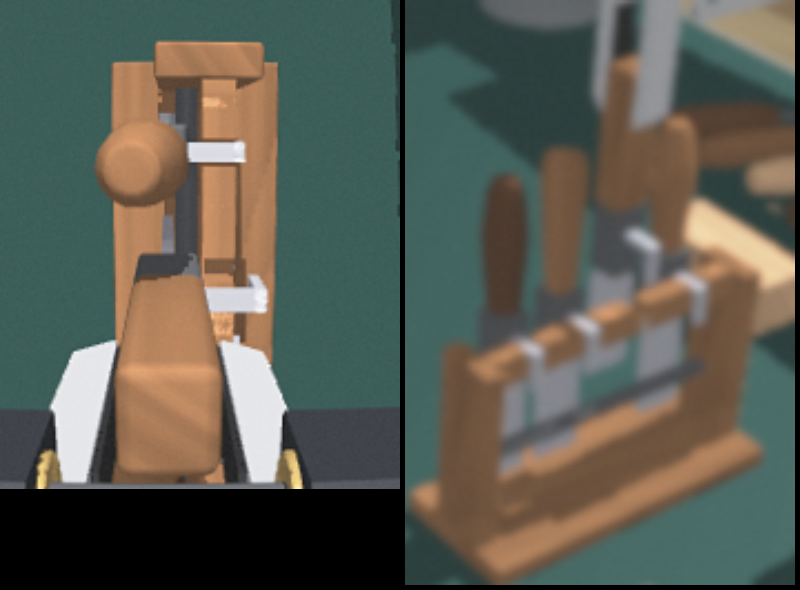

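The hook is at y 153.2–160.9 (centre 157.1) over the notch centre 157.0, with about 3 mm clearance to the rail front and back. In the picture the hook at left (237,300) lies above the dark notch gap, and the neighbours stand untouched. Descend gently.

Call:
arm_command(plan=[[-1,0,0,0.008,0],[-1,0,0,0.01,0],[-1,0,0,0.01,0],[-1,0,0,0.007,0],[-1,0,0,0.003,0],[-1,0,0,0.002,0],[-1,0,0,0.002,0],[-1,0,0,0,0],[-1,0,0,0,0]])

```text
clock: 13.12
eef_pos: [551.7, 155.7, 228.1]
eef_rot: [3.141, -0.0, 1.582]
wrist_force: [0.2, -0.3, -3.8]
finger_gap: 23.8
finger_force: 30.0
```

Call:
arm_command(plan=[[-1,0,0,0.001,0],[-1,0,0,0.001,0],[-1,0,0,0.001,0],[-1,0,0,0,0]])

```text
clock: 13.62
eef_pos: [551.6, 155.6, 224.8]
eef_rot: [-3.141, 0.0, 1.582]
wrist_force: [-1.4, 0.2, -2.3]
finger_gap: 24.1
finger_force: 30.0
```

Call:
arm_command(plan=[[-1,0,0,0.001,0],[-1,0,0,0.001,0],[-1,0,0,0.001,0],[-1,0,0,0,0]])

```text
clock: 14.12
eef_pos: [551.6, 155.6, 221.9]
eef_rot: [-3.141, 0.0, 1.582]
wrist_force: [0.5, 0.1, -2.9]
finger_gap: 24.0
finger_force: 30.0
```

Call:
arm_command(plan=[[-1,0,0,0.0005,0],[-1,0,0,0.0005,0],[-1,0,0,0,0]])

```text
clock: 14.5
eef_pos: [551.6, 155.6, 220.9]
eef_rot: [-3.142, 0.0, 1.582]
wrist_force: [-0.5, -0.0, -1.8]
finger_gap: 23.5
finger_force: 30.0
```

Call:
arm_command(plan=[[-1,0,0,0.0005,0],[-1,0,0,0.0005,0],[-1,0,0,0,0]])

```text
clock: 14.88
eef_pos: [551.6, 155.6, 220.0]
eef_rot: [3.142, 0.0, 1.582]
wrist_force: [0.7, -0.0, -2.3]
finger_gap: 24.0
finger_force: 30.0
```

Run:
```python
from h import *
c=eyes.camera("wrist"); np.savez("w3.npz",**c); s=manip.read_state(); print(s["eef_pos"],s["wrist_force"],s["moment"])
P=wcloud(c); I=c["img"].astype(int); z=P[...,2]
white=(I.min(2)>130)&(I.max(2)-I.min(2)<50)
for y0 in (157,206):
    q=P[white&(z>125)&(z<165)&(abs(P[...,0]-575)<30)&(abs(P[...,1]-y0)<12)]; print(y0,len(q),np.median(q,0),np.percentile(q,[2,98],axis=0).round(1).tolist())
```

```text
[551.63111782 155.63876958 219.95566895] [ 0.48117676  0.22754683 -2.18273879] [-0.1106232   0.07472709 -0.02184477]
157 297 [578.29175423 157.08825845 144.20426573] [[566.8, 151.0, 130.0], [588.0, 160.8, 145.6]]
206 332 [572.66201643 208.12396829 144.67380574] [[561.1, 204.0, 142.6], [583.7, 212.2, 146.3]]
```

Call:
arm_command(plan=[[-1,0,0,0.0005,0],[-1,0,0,0.0005,0],[-1,0,0,0,0],[-1,0,0,0,0]], newtons=15)

```text
clock: 15.42
eef_pos: [551.7, 155.7, 219.9]
eef_rot: [3.141, -0.0, 1.582]
wrist_force: [-3.5, -0.8, 6.9]
finger_gap: 24.1
finger_force: 15.0
```

The hook touched the floor at z=140: force rose ~10 N and the descent stopped there. Back off the press and release slowly.

Call:
arm_command(plan=[[-1,0,0,-0.0006,0],[-1,0,0,0,0]], newtons=6)

```text
clock: 15.68
eef_pos: [551.7, 155.7, 219.9]
eef_rot: [3.141, -0.0, 1.582]
wrist_force: [-2.9, -1.1, 4.5]
finger_gap: 23.6
finger_force: 6.0
```

Call:
arm_command(plan=[[-0.48,0,0,0,0],[-0.46,0,0,0,0],[-0.44,0,0,0,0],[-0.42,0,0,0,0],[-0.4,0,0,0,0],[-0.38,0,0,0,0],[-0.36,0,0,0,0],[-0.34,0,0,0,0],[-0.3,0,0,0,0],[-0.26,0,0,0,0],[-0.22,0,0,0,0],[-0.15,0,0,0,0],[-0.1,0,0,0,0],[0,0,0,0,0],[0,0,0,0,0],[0,0,0,0,0]])

```text
clock: 17.68
eef_pos: [551.6, 155.6, 219.5]
eef_rot: [-3.141, 0.0, 1.582]
wrist_force: [-0.3, 0.4, -0.4]
finger_gap: 47.4
finger_force: 0.0
```

Run:
```python
from h import *
c=eyes.camera("wrist"); s=manip.read_state(); print(s["eef_pos"],s["wrist_force"],s["finger_gap"])
P=wcloud(c); I=c["img"].astype(int); z=P[...,2]
white=(I.min(2)>130)&(I.max(2)-I.min(2)<50)
for y0 in (157,206):
    q=P[white&(z>125)&(z<165)&(abs(P[...,0]-575)<30)&(abs(P[...,1]-y0)<12)]; print(y0,len(q),np.median(q,0),np.percentile(q,[2,98],axis=0).round(1).tolist())
c2=eyes.camera("scene"); a=cv2.resize(c["img"][80:300,200:380],(400,489)); b=cv2.resize(c2["img"][120:270,275:375],(390,585))
W=np.zeros((590,800,3),np.uint8); W[:489,:400]=a; W[:585,405:795]=b; cv2.imwrite("pics/p4.png",W)
```

```text
[551.63527502 155.66866236 219.57453072] [ 0.74616796 -0.5948356  -0.71619324] 46.63049530741881
157 312 [578.12405772 157.0857923  144.26560759] [[566.0, 151.1, 129.0], [588.0, 161.0, 145.7]]
206 333 [572.67707173 208.19395211 144.58383561] [[561.1, 204.0, 142.8], [583.6, 212.2, 146.3]]
```

View pics/p4.png

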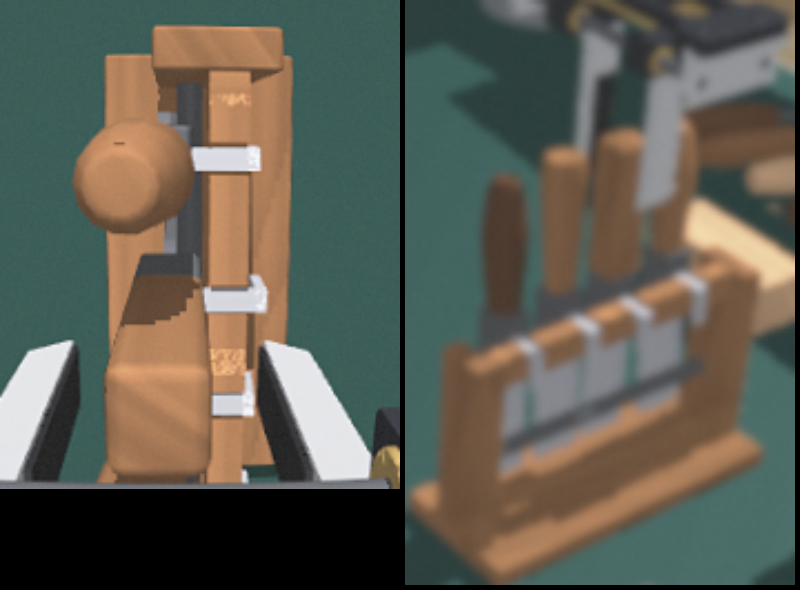

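The hook at left (235,300) sits level with the neighbours' hooks, and the scene crop shows all four chisels seated, with the fingers clear on both sides. Retreat straight up.

Call:
arm_command(plan=[[0.2,0,0,0,0],[0.2,0,0,-0.008,0],[0.2,0,0,-0.015,0],[0.2,0,0,-0.02,0],[0.2,0,0,-0.025,0],[0.2,0,0,-0.025,0],[0.2,0,0,-0.025,0],[0.2,0,0,-0.01,0],[0.2,0,-0.03,0,0],[0.2,0,-0.04,0,0],[0.2,0,-0.04,0,0],[0.2,0,-0.02,0,0],[0.2,0,0,0,0],[0.2,0,0,0,0],[0.2,0,0,0,0],[0.2,0,0,0,0]])

```text
clock: 19.77
eef_pos: [422.0, 154.2, 347.2]
eef_rot: [-3.141, 0.0, 1.582]
wrist_force: [-0.4, -0.0, -0.0]
finger_gap: 56.5
finger_force: 0.0
```

Run:
```python
from h import *
s=manip.read_state(); print(s["clock"],s["eef_pos"],s["wrist_force"])
t=np.load("top0.npz"); c=eyes.camera("scene"); d=np.load("scene0.npz")
P=cloud(c);z=P[...,2]; I=c["img"].astype(int); white=(I.min(2)>120)&(I.max(2)-I.min(2)<60)
sub=np.zeros(z.shape,bool); sub[140:275,270:380]=1
k,L,S,C=cv2.connectedComponentsWithStats((white&sub&(z>110)&(z<160)).astype(np.uint8))
for i in range(1,k):
    if S[i,4]>10: q=P[L==i]; print("hook",C[i].round(1),S[i,4],q.mean(0).round(1),q[:,2].max().round(1))
df=cv2.absdiff(c["img"],d["img"]).max(2)
print("mallet diff",df[280:370,180:230].mean(), "blank",df[165:210,355:380].mean(),"hooks a",df[195:230,298:312].mean())
e=eyes.camera("scene")["img"]; print("still",cv2.absdiff(e,c["img"])[140:275,270:380].max())
b=cv2.resize(e[120:290,150:380],(800,591)); cv2.imwrite("pics/end.png",b)
```

```text
19.775 [422.04062307 154.15431764 347.20293502] [-0.42393016 -0.00302187 -0.03658798]
hook [348.8 193.6] 40 [576.5 209.5 142.7] 147.6
hook [334.8 201.6] 56 [582.  157.9 139.2] 149.3
hook [321.8 206.1] 57 [580.1 117.3 138.9] 150.6
hook [307.6 212.1] 57 [581.4  71.7 138.7] 147.6
mallet diff 1.2542222222222221 blank 1.136 hooks a 2.86734693877551
still 5
```

View pics/end.png

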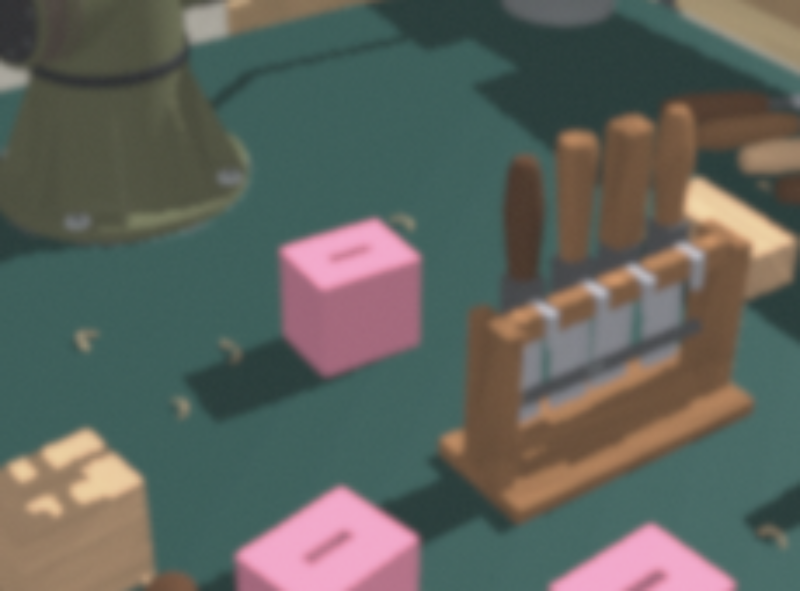

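The final view shows the chisel hanging third from the left at (628,180), its hook down at (645,275) level with its neighbours. It is still, nothing else has moved, and the robot is clear.

```bash
python3 -c "
from h import *
print(ticket.sign_off())"
```

```text
the job is handed in; nothing more can be done
None
```

The chisel hangs by its hook, seated fully in the empty notch and still; the neighbouring chisels, mallet and blank show no visible movement, and the job is handed in with the robot clear.

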